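# Tip a clamp shoe out of its flush pocket and set it in the cradle

### The job

The clamp shoe lies flush in the pocket of the wooden storage block, with no room for fingers around it: press down on the one end that gives (only one does, and you cannot see which; the other is solid) until the shoe tips and stays tipped up by itself with nothing touching it. Then take it by the raised end, lift it out and set it down flat in the grey cradle, steel face up, its narrow tongue between the lugs at the cradle's narrow end and its underside fully down on the cradle plate, then let go. Leave the other things on the bench where they are.

Things in the scene. Friction and masses are not known exactly. Their poses are not given: they have to be found in the camera images.
- shoe: Clamp shoe, 0.35 to 0.7 kg, hardwood with a steel face on top: 150 mm long, 26 mm thick. Origin: on the underside's centre line, below the centre of mass; x along its length to the tongue, z up through the steel face. Wide part x = -71 to +44 mm, 64 mm wide; tongue x = +44 to +79 mm, 46 mm wide; long sides upright and flat. Starts flat in the storage block.
- shoe_face (a point): Point on the shoe's steel face, 26 mm above its origin. The two ends step in towards the top: the lowest 10 mm are full length, the next 10 mm are 3 mm shorter at each end, and the 6 mm steel face runs from x = -65 to +73 mm in the shoe's axes.
- shoe_tongue (a point): Middle of the shoe's tongue end: x = +79 mm, y = 0, z = 13 mm in the shoe's axes.
- nest: Wooden storage block fixed to the bench, 200 x 100 mm, 61 mm high, with a pocket of the shoe's outline in its top (gap 1.5 mm; 8 mm at the tongue shoulders). Origin: underside, below the shoe's origin at the start; x along its length to the tongue end, z up. Block: x = -96 to +104 mm, pocket -72.5 to +80.5 mm. The shoe lies on a ledge, its underside 35 mm above the bench, its face level with the block's top.
- nest_mouth (a point): Block's top, 61 mm over its origin. The hidden ledge fills one end of the pocket up to 4 mm past the middle (x = +4 or -4 mm); the other end is hollow, 28 mm deep; which one varies. Pressed over the ledge the shoe is solid; at the hollow end it yields to under 2 N, balances at 6 to 17 degrees, then falls on and stays tipped 21 to 25 degrees, the other end up out of the pocket.
- cradle: Grey steel cradle fixed to the bench: plate 190 x 110 mm, 6 mm thick, with square lugs 9 mm high (tops 15 mm over the bench) that hold the shoe with 3 mm play all round. Origin: underside of the plate; x along its length to the narrow end, z up. A seated shoe has its origin 6 mm straight above this one and the same axes.
- cradle_seat (a point): Point on the cradle plate where the shoe's origin comes to lie. Lugs: one 8 mm thick across each end (inner faces x = -74 and +82 mm); one on each side, x = -28 to +12 mm, inner faces y = +-35 mm, 8 mm thick; one on each side of the tongue, x = 47 to 55 mm, inner faces y = +-26 mm. Elsewhere the long sides are open for fingers.
- cradle_narrow (a point): Point on the cradle plate at the inner face of the lug at its narrow (tongue) end, x = +82 mm.
- screwdriver: Bystander: screwdriver lying on the bench, 190 mm long. To be left alone.
- tape: Bystander: roll of tape lying flat, 68 mm across, 24 mm high. To be left alone.
- wrench: Bystander: open wrench lying on the bench, 200 mm long. To be left alone.
- brush: Bystander: brush lying on the bench, 200 mm long. To be left alone.
- can: Bystander: upright steel can, 66 mm across, 170 mm high. To be left alone.
- pot: Bystander: open steel cup, 90 mm across, 80 mm high. To be left alone.
- jar: Bystander: closed jar, 70 mm across, 75 mm high. To be left alone.
There are look-alikes about, which are no part of the job. What is shaped like the shoe but purple or red is not meant.

How it is judged:
On the way:
1. the shoe stands tipped up by itself in the pocket, more than 15 degrees, nothing of the robot touching it (angle between shoe's own z axis and vertical above 0.26 rad and horizontal distance between shoe and nest below 0.02 m and height (world z) of shoe below 0.055 m and contact force between each of the fingers, the arm and shoe below 0.2 N and angular speed of shoe below 0.3 rad/s), for 0.2 s.
At the end, for the whole second after the job is handed in: The shoe lies at rest in the cradle, steel face up, flat (within 0.05 rad), its underside on the cradle plate (within 3 mm), its origin within 8 mm of the cradle's and turned within 0.12 rad, the tongue at the cradle's narrow end; nothing holds it (horizontal distance between shoe and cradle below 0.008 m and z of shoe in the frame of cradle between 0.003 and 0.009 m and angle between shoe's own z axis and vertical below 0.05 rad and x of shoe_tongue in the frame of cradle above 0.07 m and angle between the x axis of shoe and the x axis of cradle, either way round below 0.12 rad and linear speed of shoe below 0.02 m/s and angular speed of shoe below 0.1 rad/s); the robot touches nothing.
It fails at once if one of the other loose things on the bench is moved more than 40 mm from its place (distance of any of screwdriver, tape, wrench, brush, can, pot, jar from where it was at the start of the episode above 0.04 m).
It also fails if it takes over 58 s, if anything falls off the work surface, if the arm or the gripper's body presses on something with over 40 N, if the wrist force passes 120 N, or if a joint passes its speed limit or range.

### The arm

A 7-joint arm with a two-finger parallel gripper is mounted at the origin on the work surface. World frame = base frame: x ahead of the robot, y to its left, z up, the work surface at z = 0. Lengths are in m, angles in rad, forces in N, time in s.
With the tool pointing down it reaches from about 0.425 to 0.925 m from the base axis. Payload 6.8 kg.
Tool frame: the origin (TCP) lies at the very end of the fingers, on their centre line; the grasp point (between the pads) lies 19 mm behind it (ctrl.grasp_offset is the distance from the TCP to the grasp point, in m); z points along the fingers, y is the line along which they close (so a half turn about z gives the same grasp; the last joint's range is limited). The gripper opens to 88 mm and grips with 3 to 60 N. Pads are 20 mm wide; open, the fingers measure 115 mm over their backs; the gripper's body (75 mm by 178 mm) begins 61 mm behind the grasp point.
Start: joints at [-1.233, 0.477, 0.022, 1.555, -0.011, 1.109, -0.083], TCP at [0.291, 0.609, 0.223] pointing down, gripper open.
Joint ranges: [-2.96, 2.96], [-0.34, 2.1], [-1.41, 1.46], [0.24, 2.44], [-1.37, 4.51], [0.17, 1.92], [-2.96, 2.96]. Speed limits (rad/s): [2.39, 2.39, 3.14, 3.14, 3.14, 3.14, 3.14].

### API

Orientations are given as a unit quaternion [w, x, y, z].
In Python, from plant import ctrl, claw, readout, vision gives the robot as it stands. Calls block until the motion is done:
- ctrl.reach(position, orientation): joint-space move of the TCP to a pose.
- ctrl.move_linear(position, orientation=None, velocity=0.15, stop_force=None): straight line of the TCP; orientation=None keeps the orientation; velocity is the mean speed in m/s. With stop_force (N) it stops when the force on the tool has changed by that much, and returns True; else False.
- ctrl.movej(angles): joint-space move.
- claw.command_gripper(opening): finger opening in m; the grip force is fixed at half the most; returns when the fingers have stopped.
- ctrl.dwell(seconds).
- ctrl.inverse_kinematics(position, orientation): joint angles nearest the present ones, or None.
- readout.get_state(): the state.
- vision.get_image(name): name is "scene" or "side" or "wrist"; returns the picture (480x640x3 uint8, red, green, blue); there is no depth.
- vision.camera_model(name): a dict with "mtx" (3x3 intrinsics, pixels), "R" (3x3) and "t" (3): a world point X has camera coordinates R X + t. Camera axes: x right, y down, z forward; pixel columns grow to the right and rows downward; lengths in m; the calibration is good to about 2 mm. A picture is of the moment at which its call begins: read the wrist's pose just before it. camera_model takes no time and is no camera call; for the wrist camera it gives the pose at the moment of the call.
A pose or a line that the arm cannot do raises ctrl.IKError and nothing moves.
- ctrl.hand_in(): hands the job in; it is judged then, once.
Trained networks look in the newest picture that a camera, given by its name, has taken for a name from the list of things; names that differ only in an ending like _2 or _b are one class to them, and where a whole thing is asked for, a point or a joint stands for the part that bears it (a point fixed in the world has none). Each returns a list of dicts, best first, with "conf" (0 to 1); they miss things now and then, are a little off and sometimes report something else, mostly with a low value. They report only what shows in the picture. A call takes as long as a camera call. They do not tell look-alikes from the thing itself.
- vision.outline_of(camera, query): "region" (480x640 bool, what is visible of it) and "box" ([centre column, centre row, width, height] in pixels, round what is visible of it).
The state is a dict: "clock": time; "joint_positions": joint angles; "qd": joint speeds; "joint_efforts": joint torques, N m; "eef_pos": TCP position; "tcp_rot": TCP orientation; "force": force on the tool from outside, world axes, zero at the start; "torque": the same for the moment, N m; "grip_width": finger opening in m; "grip_force": force on a finger pad.
Only numpy, scipy, OpenCV 4.12 (cv2) and the standard library are available. Lean on these libraries where they do the work, as an engineer would, in place of code of your own. Each camera call takes 0.05 s, during which the arm holds its last target. There are 200 camera calls.

## Working session

There is one attempt and no reset: what is moved stays moved. The work goes in short steps, each a Python script; the robot and the scene stay as the last script left them, time stands still between calls to the robot, and variables do not carry over. Pictures are saved under pics/ and viewed, at most 10 in all, crops included, and the job is handed in when it is done.

```bash
mkdir -p pics; ls
python3 - <<'E'
from plant import ctrl, claw, readout, vision
import cv2, numpy as np
for c in ["scene","side"]:
    im=vision.get_image(c); cv2.imwrite(f"pics/{c}0.png",im[:,:,::-1])
    m=vision.camera_model(c); print(c,m["mtx"].tolist(),(-m["R"].T@m["t"]).round(3))
    for q in ["shoe","nest","cradle"]:
        print(q,[(round(d["conf"],2),[int(v) for v in d["box"]]) for d in vision.outline_of(c,q)][:4])
print(readout.get_state())
E
```

```text
pics
scene [[447.4586677429326, 0.0, 320.6515880822771], [0.0, 447.4586677429326, 231.84056694167884], [0.0, 0.0, 1.0]] [1.313 0.762 0.755]
shoe [(0.86, [376, 257, 51, 29]), (0.74, [397, 356, 70, 59]), (0.6, [423, 255, 54, 19])]
nest [(0.73, [379, 271, 82, 65])]
cradle [(0.86, [296, 223, 63, 28])]
side [[557.6069206155547, 0.0, 313.3550719424707], [0.0, 557.6069206155547, 236.79390840874203], [0.0, 0.0, 1.0]] [ 0.207 -0.915  1.076]
shoe [(0.88, [268, 201, 35, 35]), (0.77, [206, 218, 56, 42]), (0.65, [307, 155, 30, 37]), (0.56, [278, 260, 69, 25])]
nest [(0.76, [269, 209, 64, 69]), (0.73, [336, 240, 26, 24])]
cradle [(0.61, [301, 321, 83, 76]), (0.61, [270, 202, 37, 37])]
{'clock': 0.4, 'joint_positions': array([-1.23308181,  0.47713278,  0.02238396,  1.5555325 , -0.01151551,
        1.10933496, -0.08309239]), 'qd': array([ 1.49812819e-03, -2.23396523e-03,  1.99893991e-03, -2.22428242e-03,
       -8.18115712e-05,  2.35780373e-04,  6.65431940e-04]), 'joint_efforts': array([-2.15834116e-03, -5.82054448e+01,  1.53058995e+00, -2.72535396e+01,
       -5.44179592e-02,  1.20051677e-02,  8.37510652e-05]), 'eef_pos': array([0.2910108 , 0.60896182, 0.22251845]), 'tcp_rot': array([-3.46690485e-05,  2.21069548e-01,  9.75258035e-01, -1.36042085e-04]), 'force': array([-1.00160478, -0.36170922, -0.10728047]), 'torque': array([-0.03306463, -0.00284257, -0.03565876]), 'grip_force': 0.0, 'grip_width': 0.08783435658796046}
```

View both.

View pics/scene0.png

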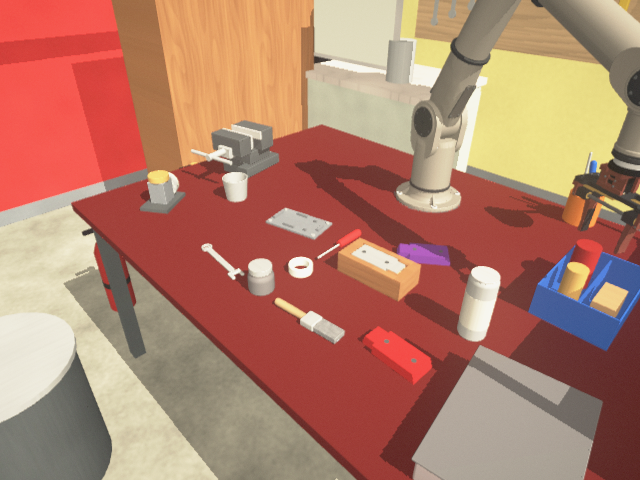

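View pics/side0.png

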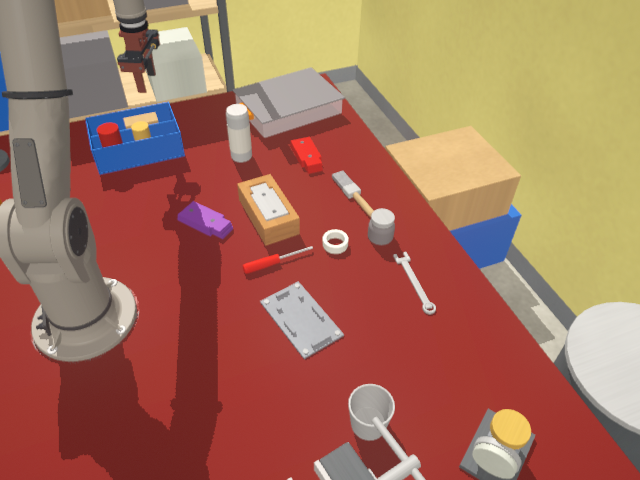

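The scene and side views show the wooden block at scene (378,263) and side (268,207). The grey cradle is at scene (298,223) and side (301,320). The purple and red shoes are decoys. The can stands beside the block, and the screwdriver lies between block and cradle.

```bash
cat > h.py <<'E'
from plant import ctrl, claw, readout, vision
import cv2, numpy as np
from scipy.spatial.transform import Rotation as Rn
from scipy.optimize import least_squares
def ray(m,uv,z):
    K,R,t=(np.array(m[k]) for k in("mtx","R","t"))
    d=R.T@np.linalg.inv(K)@np.array([uv[0],uv[1],1.]); c=-R.T@t
    return c+d*(z-c[2])/d[2]
def proj(m,X):
    K,R,t=(np.array(m[k]) for k in("mtx","R","t"))
    p=(np.atleast_2d(X)@R.T+t)@K.T; return p[:,:2]/p[:,2:]
def quat(M):
    q=Rn.from_matrix(M).as_quat(); return np.array([q[3],*q[:3]])
def down(yaw,pitch=0.):
    """tool z down, tool x along heading yaw; pitch tilts about the tool y"""
    x=np.array([np.cos(yaw),np.sin(yaw),0]);z=np.array([0,0,-1.]);y=np.cross(z,x)
    return quat(np.c_[x,y,z]@Rn.from_euler('y',pitch).as_matrix())
E
python3 - <<'E'
from h import *
M={c:vision.camera_model(c) for c in("scene","side","wrist")}
pts={"nest_top":((379,258),(268,203),.061),"cradle":((299,223),(301,319),.006),"can_base":((476,332),(241,155),0.01),"tape":((301,267),(335,241),.012),"sd_handle":((349,239),(262,263),.012),"sd_tip":((320,257),(311,250),.005),"jar":((260,268),(382,217),.07),"cup":((235,180),(371,397),.08),"purple":((424,253),(205,220),.013)}
for k,(a,b,z) in pts.items(): print(k,ray(M["scene"],a,z).round(3),ray(M["side"],b,z).round(3))
s=readout.get_state();q=s["tcp_rot"];T=Rn.from_quat([*q[1:],q[0]]).as_matrix()
w=M["wrist"];R=np.array(w["R"]);c=-R.T@w["t"]
print("cam in tool",(T.T@(c-s["eef_pos"])).round(3),(R@T).round(2).tolist(),np.array(w["mtx"])[0,0])
E
```

```text
nest_top [0.505 0.177 0.061] [0.508 0.165 0.061]
cradle [ 0.475 -0.177  0.006] [ 0.471 -0.188  0.006]
can_base [0.515 0.48  0.01 ] [0.514 0.459 0.01 ]
tape [0.639 0.012 0.012] [0.641 0.012 0.012]
sd_handle [0.435 0.008 0.012] [0.437 0.007 0.012]
sd_tip [0.56  0.007 0.005] [0.573 0.01  0.005]
jar [0.77  0.001 0.07 ] [ 0.766 -0.002  0.07 ]
cup [ 0.522 -0.455  0.08 ] [ 0.515 -0.461  0.08 ]
purple [0.334 0.212 0.013] [0.34  0.211 0.013]
cam in tool [ 0.066  0.    -0.163] [[-0.0, 1.0, 0.0], [-0.97, -0.0, -0.24], [-0.24, -0.0, 0.97]] 399.6387745343365
```

Run:
```python
from h import *
for n,p in (("cradle",[.473,-.182,.25]),("nest",[.506,.171,.27])):
    yaw=np.arctan2(p[1],p[0])+np.pi/2
    if n=="cradle": ctrl.reach([.45,.3,.3],down(np.arctan2(.3,.45)+np.pi/2))
    ctrl.reach(p,down(yaw)); ctrl.dwell(.3)
    m=vision.camera_model("wrist"); im=vision.get_image("wrist")
    cv2.imwrite(f"pics/{n}1.png",im[:,:,::-1]); np.savez(f"{n}1.npz",**{k:np.array(m[k]) for k in("mtx","R","t")})
    print(n,readout.get_state()["eef_pos"],[(round(d["conf"],2),[int(v) for v in d["box"]]) for q in("nest","cradle","shoe") for d in vision.outline_of("wrist",q)], readout.get_state()["clock"],readout.get_state()["joint_positions"].round(2))
```

```text
cradle [ 0.47314951 -0.18170219  0.25000192] [(0.53, [314, 206, 187, 207])] 4.0 [-0.51  0.22  0.88  1.96 -0.19  1.05  0.1 ]
nest [0.5061324  0.17039688 0.27003261] [(0.63, [327, 202, 153, 233]), (0.41, [320, 203, 96, 159]), (0.57, [207, 419, 92, 57]), (0.72, [166, 111, 113, 164]), (0.63, [321, 203, 100, 161]), (0.46, [553, 267, 79, 158])] 5.8333 [-1.15  0.25  0.85  1.88 -0.21  1.11  0.11]
```

View pics/cradle1.png

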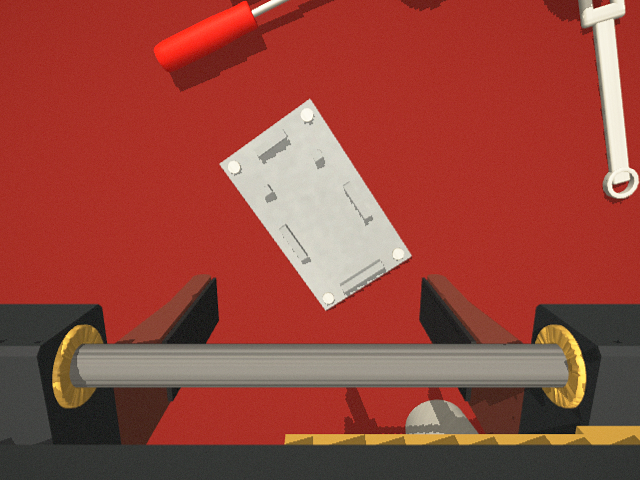

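View pics/nest1.png

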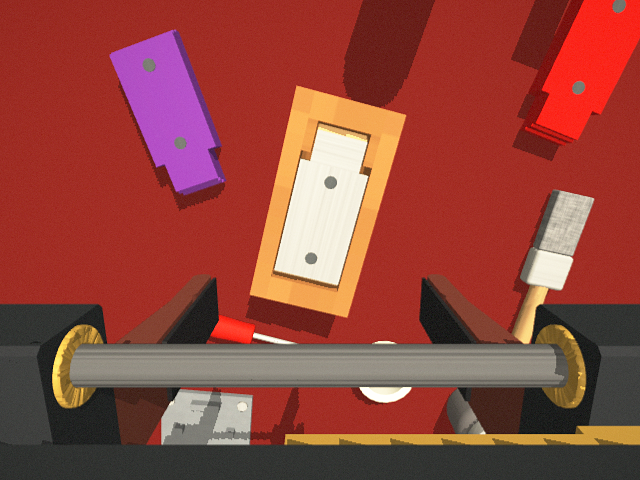

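The cradle picture shows plate corners at (311,99), (220,164), (326,310) and (411,256). Its small tongue lugs are at (270,192) and (320,157), so the narrow end is upper left. The nest picture shows block top corners at (297,86), (406,115), (348,318) and (250,294), with the tongue end at the top.

```bash
cat >> h.py <<'E'
def fit(m,uv,loc,z,x0):
    """planar pose x,y,yaw from pixels of known local points"""
    loc=np.array(loc,float)
    def w(p):
        c,s=np.cos(p[2]),np.sin(p[2]); return np.c_[loc@[c,-s]+p[0],loc@[s,c]+p[1],np.full(len(loc),z)]
    r=least_squares(lambda p:(proj(m,w(p))-uv).ravel(),x0); return r.x,r.fun.reshape(-1,2)
E
python3 - <<'E'
from h import *
g=cv2.imread("pics/cradle1.png");
for n,uv,xs,h,z,x0 in (("cradle",[(311,99),(220,164),(326,310),(411,256)],(.099,-.091),.055,.006,(.473,-.182)),("nest",[(297,86),(406,115),(348,318),(250,294)],(.104,-.096),.05,.061,(.506,.171))):
    m=np.load(n+"1.npz"); uv=np.array(uv,float)
    P=np.array([ray(m,u,z) for u in uv]); print(n,P.round(4).tolist(),[np.linalg.norm(P[i]-P[i-1]).round(3) for i in range(4)])
    if n=="cradle":
        d=P[0]+P[1]-P[2]-P[3]
        loc=[(xs[0],-h),(xs[0],h),(xs[1],h),(xs[1],-h)]
    else:
        d=P[0]+P[1]-P[2]-P[3]; loc=[(xs[0],h),(xs[0],-h),(xs[1],-h),(xs[1],h)]
    print(fit(m,uv,loc,z,(*x0,np.arctan2(d[1],d[0]))))
p,_=fit(np.load("cradle1.npz"),np.array([(311,99),(220,164),(326,310),(411,256)],float),[(.099,-.055),(.099,.055),(-.091,.055),(-.091,-.055)],.006,(.473,-.182,1.))
m=np.load("cradle1.npz");c,s=np.cos(p[2]),np.sin(p[2])
def W(l,z):return [c*l[0]-s*l[1]+p[0],s*l[0]+c*l[1]+p[1],z]
# overlay predicted lugs
im=cv2.resize(g[80:330,200:440],None,fx=2.4,fy=2.4)
for x0,x1,y0,y1 in((-.082,-.074,-.03,.03),(.082,.09,-.02,.02),(-.028,.012,.035,.043),(-.028,.012,-.043,-.035),(.047,.055,.026,.034),(.047,.055,-.034,-.026)):
    q=proj(m,[W(a,.015) for a in((x0,y0),(x1,y0),(x1,y1),(x0,y1))]); cv2.polylines(im,[((q-[200,80])*2.4).astype(int)],True,(0,0,255),1)
cv2.imwrite("pics/ov.png",im)
E
```

```text
cradle [[0.5041, -0.0786, 0.006], [0.3969, -0.1032, 0.006], [0.4402, -0.2879, 0.006], [0.5458, -0.2627, 0.006]] [np.float64(0.189), np.float64(0.11), np.float64(0.19), np.float64(0.109)]
(array([ 0.47266329, -0.18708949,  1.7978735 ]), array([[-0.2828444 , -0.28917563],
       [-0.21882417, -0.17062394],
       [-0.4876763 ,  0.39740887],
       [ 1.01316263,  0.24158481]]))
nest [[0.4513, 0.2728, 0.061], [0.5505, 0.2806, 0.061], [0.5669, 0.0807, 0.061], [0.4664, 0.074, 0.061]] [np.float64(0.199), np.float64(0.099), np.float64(0.201), np.float64(0.101)]
(array([0.50903591, 0.17299832, 1.64835722]), array([[-0.19191002, -0.116445  ],
       [ 0.39557313,  0.12945421],
       [-0.33642389, -0.59764092],
       [ 0.10807004,  0.58596351]]))
```

View pics/ov.png

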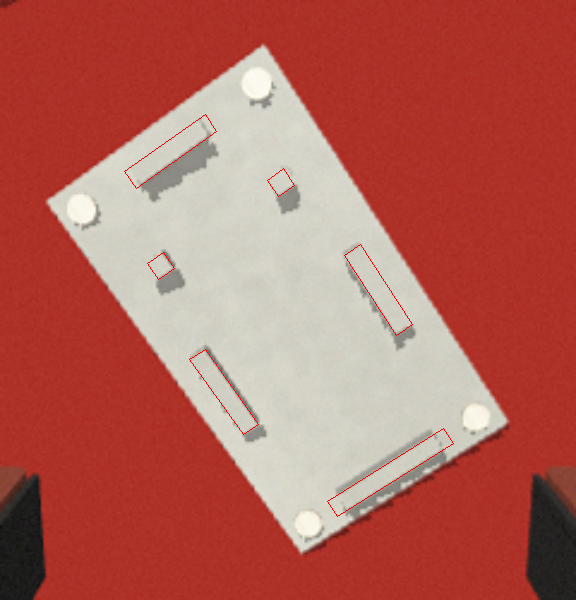

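The overlaid lugs match the image, so both poses are good. Now I press.

```bash
cat >> h.py <<'E'
C=np.array([0.47266,-0.18709]);CY=1.79787
N=np.array([0.50904,0.17300]);NY=1.64836
def at(o,yaw,x,y=0.): return o+[np.cos(yaw)*x-np.sin(yaw)*y,np.sin(yaw)*x+np.cos(yaw)*y]
E
python3 - <<'E'
from h import *
q=down(NY); claw.command_gripper(0.)
for x in(-.055,.058):
    a=at(N,NY,x)
    ctrl.reach([*a,.085],q); ctrl.dwell(.2)
    hit=ctrl.move_linear([*a,.040],velocity=.03,stop_force=7)
    s=readout.get_state(); z=s["eef_pos"][2]; print(x,hit,z.round(4),s["force"].round(1))
    ctrl.move_linear([*a,.11],velocity=.12)
    if z<.052: break
u=at(N,NY,0)
ctrl.reach([*u,.27],q); ctrl.dwell(.3)
m=vision.camera_model("wrist"); im=vision.get_image("wrist"); cv2.imwrite("pics/tip.png",im[40:340,150:480,::-1])
np.savez("tip.npz",**{k:np.array(m[k]) for k in("mtx","R","t")})
s=vision.get_image("side"); cv2.imwrite("pics/tipside.png",cv2.resize(s[150:270,200:340,::-1],None,fx=4,fy=4))
a=cv2.imread("pics/tip.png");b=cv2.imread("pics/tipside.png")[:,:460]; a=cv2.resize(a,(330,300)); 
cv2.imwrite("pics/both.png",np.hstack([a,cv2.copyMakeBorder(cv2.resize(b,None,fx=.9,fy=.9),0,0,0,0,0)[:300] if False else cv2.resize(b,(460,300)) ]))
print(readout.get_state()["clock"])
E
```

```text
-0.055 True 0.0614 [-2.  -0.1  9.1]
0.058 True 0.0442 [-1.7 -0.6  7.6]
13.375
```

View pics/both.png

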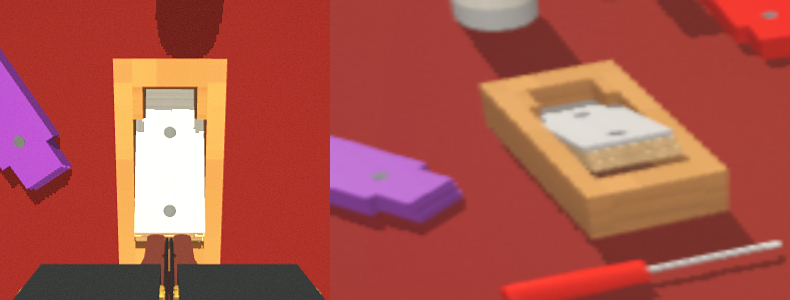

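The shoe is tipped with its wide end up. In the crop the raised face edge is at about row 234 (full image 274) and the shoulder at about row 119 (full image 159).

```bash
cat >> h.py <<'E'
def shoe_pt(p,x,z):
    """nest-frame (x,z) of shoe local (x,z); p=(s,th): underside point s sits on the ledge edge (+4,35)"""
    s,t=p; dx=x-s; return np.array([.004+dx*np.cos(t)+z*np.sin(t), .035-dx*np.sin(t)+z*np.cos(t)])
E
python3 - <<'E'
from h import *
m=np.load("tip.npz")
def r(p):
    o=[]
    for (x,z),v in(((-.065,.026),274),((.044,.026),159.5)):
        a=shoe_pt(p,x,z); o.append(proj(m,[*at(N,NY,a[0]),a[1]])[0,1]-v)
    return o
f=least_squares(r,[.004,.4]); p=f.x; print(p,np.degrees(p[1]),f.fun)
for l in((-.071,0),(-.065,.026),(.079,0),(-.055,.013)): print(l,shoe_pt(p,*l))
t=.4; 
for s in (1,-1):
  q=quat(np.array(Rn.from_quat(np.roll(down(NY),-1)).as_matrix())@Rn.from_euler('y',s*t).as_matrix())
  print(s,Rn.from_quat(np.roll(q,-1)).as_matrix()[:,2].round(2),ctrl.inverse_kinematics([*at(N,NY,-.06),.066],q))
E
```

```text
[0.00382373 0.40323798] 23.103834163190147 [ 0.00000000e+00 -2.84217094e-14]
(-0.071, 0) [-0.06482251  0.06436073]
(-0.065, 0.026) [-0.04910137  0.08592102]
(0.079, 0) [0.07314678 0.00550093]
(-0.055, 0.013) [-0.0450046   0.07003969]
1 [-0.03  0.39 -0.92] [-0.49865187  0.54769257  0.52847152  2.08172062 -0.95009341  0.86147378
  0.78954017]
-1 [ 0.03 -0.39 -0.92] [-1.20030023  0.73248568  0.88598829  2.01370397 -0.24302066  0.77416562
 -0.15582438]
```

```bash
cat >> h.py <<'E'
def tool(yaw,t):
    return quat(Rn.from_quat(np.roll(down(yaw),-1)).as_matrix()@Rn.from_euler('y',-t).as_matrix())
E
python3 - <<'E'
from h import *
p=(.00382,.4032); q=tool(NY,p[1])
def tcp(z,x=-.056): a=shoe_pt(p,x,z); return np.array([*at(N,NY,a[0]),a[1]])
claw.command_gripper(.088)
ctrl.reach(tcp(.10),q); ctrl.dwell(.1)
print(ctrl.move_linear(tcp(.0105),velocity=.06,stop_force=8), readout.get_state()["eef_pos"],tcp(.0105))
claw.command_gripper(0.); s=readout.get_state(); print(s["grip_width"],s["grip_force"],s["force"])
b=s["eef_pos"]
ctrl.move_linear([b[0],b[1],.19],velocity=.06); ctrl.dwell(.2)
s=readout.get_state(); print(s["grip_width"],s["force"],s["torque"],s["clock"])
a=vision.get_image("scene")[170:330,300:460]; c=vision.get_image("side")[120:270,190:340]
cv2.imwrite("pics/lift.png",np.hstack([cv2.resize(a,(400,400)),cv2.resize(c,(400,400))])[:,:,::-1])
E
```

```text
False [0.51287784 0.12652986 0.06835843] [0.51267434 0.12623779 0.06812921]
0.06374469389405209 29.999880194664 [ 1.01248339e-01 -4.07468019e-04  6.22934715e-01]
0.0638052778817803 [-0.19539056 -0.03070398 -4.67764492] [ 0.4407351   0.08170967 -0.06234127] 19.925
```

View pics/lift.png

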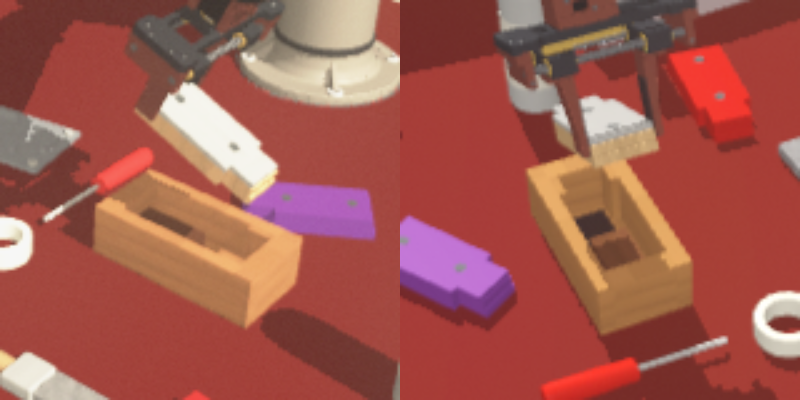

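The shoe is out and held by its wide end (scene crop), tongue down with little slip. I'll carry it over the cradle with the tool upright and check it against a predicted outline.

```bash
cat > look.py <<'E'
from h import *
import sys
def shoe3(o,yaw,pitch,loc):
    R=Rn.from_euler('zy',[yaw,pitch]).as_matrix(); return np.array(loc)@R.T+o
F=[(-.065,.032,.026),(.044,.032,.026),(.044,.023,.026),(.073,.023,.026),(.073,-.023,.026),(.044,-.023,.026),(.044,-.032,.026),(-.065,-.032,.026)]
def overlay(name):
    s=readout.get_state(); e=s["eef_pos"]; o=np.array([*at(e[:2],CY,.056),e[2]-.0105]); out=[]
    for c in("side","scene"):
        m=vision.camera_model(c); im=np.ascontiguousarray(vision.get_image(c)); P=proj(m,shoe3(o,CY,0,F)); c0=P.mean(0).astype(int)
        k=6; h=33; y0,x0=c0[1]-h,c0[0]-h
        v=cv2.resize(im[y0:y0+2*h,x0:x0+2*h],None,fx=k,fy=k)
        cv2.polylines(v,[((P-[x0,y0]+.5)*k).astype(int)],True,(0,0,255),1); out.append(v)
        print(c,"crop origin",x0,y0,"scale",k)
    cv2.imwrite(name,np.hstack(out)[:,:,::-1]); print(s["clock"],e)
E
python3 - <<'E'
from look import *
q=tool(CY,0.)
ctrl.reach([*at(C,CY,-.056),.10],q); ctrl.dwell(.3)
overlay("pics/over.png")
E
```

```text
side crop origin 262 249 scale 6
scene crop origin 270 160 scale 6
21.7667 [ 0.4857581  -0.2408148   0.09997259]
```

View pics/over.png

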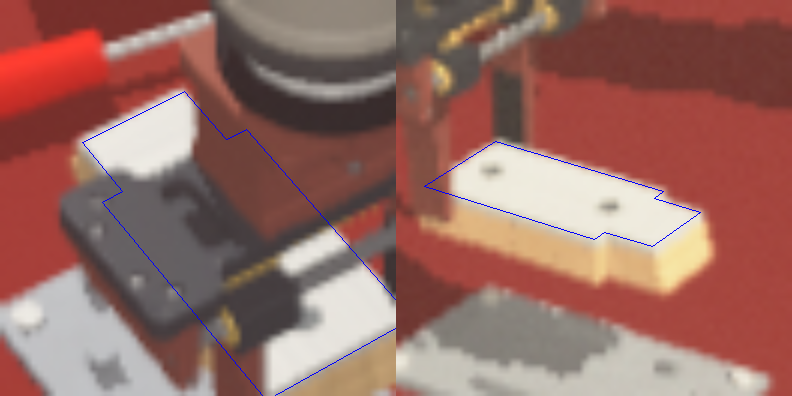

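The held shoe matches the prediction to within a pixel in both views, and it is level. Lowering it.

Run:
```python
from look import *
a=at(C,CY,-.056)
ctrl.move_linear([*a,.035],velocity=.08); ctrl.dwell(.1)
hit=ctrl.move_linear([*a,.0155],velocity=.025,stop_force=5)
s=readout.get_state(); print(hit,s["eef_pos"],s["force"],s["torque"])
claw.command_gripper(.085); ctrl.dwell(.3)
ctrl.move_linear([*a,.10],velocity=.1)
ctrl.reach([*at(C,CY,-.02),.25],tool(CY,0)); ctrl.dwell(.3)
m=vision.camera_model("wrist"); im=np.ascontiguousarray(vision.get_image("wrist"))
P=proj(m,shoe3(np.array([*C,.006]),CY,0,F)); lo=P.min(0).astype(int)-25; hi=P.max(0).astype(int)+25; lo=np.maximum(lo,0)
v=cv2.resize(im[lo[1]:hi[1],lo[0]:hi[0]],None,fx=2.4,fy=2.4)
cv2.polylines(v,[((P-lo+.5)*2.4).astype(int)],True,(0,0,255),1)
sc=cv2.resize(vision.get_image("scene")[180:260,250:350],None,fx=4,fy=4)
H=max(v.shape[0],sc.shape[0]); pad=lambda i:cv2.copyMakeBorder(i,0,H-i.shape[0],0,0,0)
o=np.hstack([pad(v),pad(sc)]); print(o.shape,readout.get_state()["clock"]); cv2.imwrite("pics/fin.png",o[:,:,::-1])
```

```text
True [ 0.48502178 -0.24150807  0.01689103] [-0.69592992  0.52739449  4.77522031] [-0.01268595  0.18775841  0.03999125]
(473, 688, 3) 26.5167
```

View pics/fin.png

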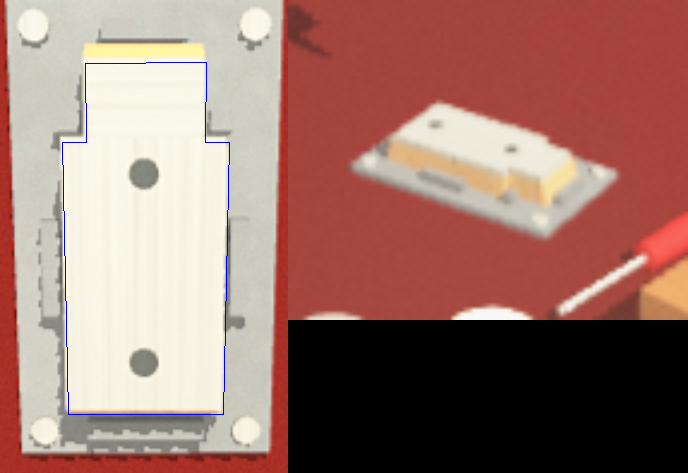

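The shoe lies inside the lugs, within about 2 mm of the predicted outline. It touched down at the seated height (TCP 16.9 mm against 16.5 expected), so I'm handing in.

```bash
python3 -c "
from plant import ctrl
print(ctrl.hand_in())"
```

```text
the job is handed in; nothing more can be done
None
```

The shoe was tipped by pressing its tongue end, lifted out by the raised wide end, and set flat in the cradle with the tongue between the lugs; I released it and handed the job in at about 26.5 s, but no verdict came back.

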